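Zero the bench scale and log a relief valve's weight

ROBOT

A 7-joint arm with a two-finger parallel gripper is mounted at the origin on a cart in front of the work surface, level with it; the furniture and walls round the work are solid. World frame = base frame: x ahead of the robot, y to its left, z up, the work surface at z = 0. Lengths are in m, angles in degrees, forces in N, time in s.
With the tool pointing down it reaches from about 0.425 to 0.875 m from the base axis. Payload 4.7 kg.
Tool frame: the origin (TCP) lies on the centre line of the jaws, within the pads' length; the fingertips stand env.nose_length ahead of it and the grasp point (between the pads) lies 8 mm behind it (env.nose_length is the distance from the TCP to the fingertips, in m); y points along the fingers, z is the direction in which the jaws open and shut, and the axes are right-handed (so a half turn about y gives the same grasp; the last joint's range is limited). The gripper opens to 87 mm and grips with 3 to 60 N. Pads are 19 mm wide; open, the fingers measure 117 mm over their backs; the gripper's body (75 mm by 190 mm) begins 51 mm behind the grasp point.
Start: joints at [69.047, 18.392, -4.016, 83.108, 1.295, 78.541, -3.26], TCP at [0.241, -0.604, 0.234] pointing down, gripper open.
Joint ranges: [-163.93, 163.93], [-17.29, 119.83], [-79.2, 71.16], [3.27, 140.29], [-89.18, 269.18], [5.43, 117.66], [-154.24, 154.24]. Speed limits (degrees/s): [147.25, 147.25, 180, 180, 180, 180, 180].

INTERFACE

Orientations are given as [roll, pitch, yaw] about the fixed x, y, z axes, in that order (R = Rz(yaw) Ry(pitch) Rx(roll)).
In Python, from cell import env, read_camera, camera_info, job, models gives the robot as it stands.
- The arm moves only by the tool move_arm, never from a script. Its argument "moves" is a list of rows, each a list of 6 numbers: the shift along the tool's x, y, z in mm, then the turn, a rotation vector about the tool's x, y, z in degrees. In form: [[x, y, z, ax, ay, az], ...]. A call has 1 to 20 rows; each row is the pose to reach, as a shift and turn from the pose commanded when the call began, along the tool's axes at that moment; what a row does not reach only later rows make up. A row lasts 1/12 s, in which the tool goes at most 41.7 mm and 7.16 degrees, less where a joint would pass 70% of its speed; a pose out of reach is approached as far as the arm can. A call with a gripper value outside its range is refused whole. "claw" is the finger opening in mm, from 0 to 87, set as the call begins (left out, the last holds). The fingers move at their own pace and stop on an object; "newtons" is the grip in N (left out, the last holds). Time passes only in rows, so rows that repeat a pose let the fingers close. It gives the time, the measured TCP pose, the force and the opening at its end, in the units of the state.
- env.get_obs(): the state, without advancing time (a new reading comes with each control period).
- read_camera(name): name is "side" or "top"; returns (picture, depth): 480x640x3 uint8, red, green, blue; 480x640 float32, m along the optical axis (not along the pixel's ray), 0 where there is no reading.
- camera_info(name): a dict with "fx", "fy", "cx", "cy" (pixels), "distortion" ([k1, k2, p1, p2, k3] as OpenCV has them; the pictures are not rectified), "R" (3x3) and "t" (3): a world point X has camera coordinates R X + t. Camera axes: x right, y down, z forward; pixel columns grow to the right and rows downward; lengths in m; the calibration is good to about 2 mm. A picture is of the moment at which its call begins. camera_info takes no time and is no camera call.
- job.sign_off(): hands the job in, once; it reports no verdict.
Trained networks look in the newest picture that a camera, given by its name, has taken for a name from the list of things; names that differ only in an ending like _2 or _b are one class to them, and where a whole thing is asked for, a point or a joint stands for the part that bears it (a point fixed in the world has none). Each returns a list of dicts, best first, with "score" (0 to 1); they miss things now and then, are a little off and sometimes report something else, mostly with a low value. They report only what shows in the picture. A call takes as long as a camera call. They do not tell look-alikes from the thing itself.
- models.spot_in(target, camera): "point" ([x, y, z] in m, in world coordinates, good to about 4 mm: the middle of the surface that is visible of it).
- models.cut_out(target, camera): "mask" (480x640 bool, what is visible of it).
The state is a dict: "time_s": time; "qpos": joint angles; "joint_velocities": joint speeds; "effort": joint torques, N m; "tool_pos": TCP position; "tool_rot": TCP orientation; "force": force on the tool from outside, world axes, zero at the start; "wrist_torque": the same for the moment, N m; "grip_width": finger opening in m.
Only numpy, scipy, OpenCV 4.12 (cv2) and the standard library are available. Lean on these libraries where they do the work, as an engineer would, in place of code of your own. Each camera call takes 0.05 s, during which the arm holds its last target.

TASK

Check-weigh the brass relief valve on the bench scale: with the pan empty, press the blue zero key firmly and hold it for a second, then lay the valve in the middle of the steel pan and let go, and then press the green record key in the same way, leaving the valve lying on the pan. A key registers only when about 5 N is felt and is ruined above 25 N; press it with the fingers. Never press the red erase key, never press green without the valve on the pan or blue with it there, do not drop the valve, and leave the brass nozzle where it is.

Things in the scene. Friction and masses are not known exactly. Their poses are not given: they have to be found in the camera images.
- scale: grey bench scale, 270 mm deep (x) and 240 mm wide (y), fixed to the table. Origin on the table under its middle; x points from the key side (nearest the robot) to the pan side, z up. The row of keys lies 105 mm on the -x side of the origin, top of the black key panel at 51 mm; it has a display and a spirit level between keys and pan
- pan_center (a point): middle of the top face of the scale's plain rigid steel pan, 155 mm (x) by 210 mm (y), 62 mm above the table; axes as the scale's
- zero_key: blue square membrane key with a white ring, 32 x 32 mm, the zero key. Origin: middle of its top face, 54 mm above the table, 3 mm proud of the black panel; z up. One of three keys 56 mm apart along the scale's front; their order varies. Straight down it gives only 2 mm, against 1 N at first, 5 N at 1.1 mm, 8 N at its stop
- record_key: green square membrane key with a white tick, 32 x 32 mm, the record key. Origin: middle of its top face, 54 mm above the table, 3 mm proud of the black panel; z up. One of three keys 56 mm apart along the scale's front; their order varies. Straight down it gives only 2 mm, against 1 N at first, 5 N at 1.1 mm, 8 N at its stop
- erase_key: red square membrane key with a white cross, 32 x 32 mm, the erase key, never to be pressed. Origin: middle of its top face, 54 mm above the table, 3 mm proud of the black panel; z up. One of three keys 56 mm apart along the scale's front; their order varies. Straight down it gives only 2 mm, against 1 N at first, 5 N at 1.1 mm, 8 N at its stop
- valve_center (a point): brass relief valve lying on its side, 118 mm long (own y), 44 wide (x), 46 high, 0.3 to 0.5 kg: hex brass body, grey rounded cap at +y, thin threaded stub at -y; a small foot stops it rolling. Point: its middle, 23 mm above what it lies on; z up. Grasp across x on the hex nut (44 mm), from y = -4 to +14 mm. Lies left or right of the scale, the nozzle on the other side
- brass_valve: the same valve; origin in the middle of its underside, axes as above
- nozzle_center (a point): a stepped brass nozzle, all brass, tapering in steps to a thin end, 146 mm long (y), 55 mm wide, 56 mm high: not to be moved. The point is its middle, 28 mm above the table
Not all that is in view belongs to the job. Leave any orange look-alike of the brass_valve alone.

How it is judged (in metres and radians):
On the way, in this order (a step that is already met when the one before it is completed fails the run):
1. the blue zero key is held down by the fingers with at least 4 N for 0.4 s, the valve not on the pan (contact force between zero_key and the fingers above 4 N and not (horizontal distance between valve_center and pan_center below 0.1 m and z of valve_center in the frame of pan_center below 0.04 m)), for 0.4 s.
2. the valve lies on the pan, its middle within 35 mm of the pan's middle, let go and at rest (z of valve_center in the frame of pan_center between 0.01 and 0.035 m and horizontal distance between valve_center and pan_center below 0.035 m and contact force between brass_valve and the fingers below 0.3 N and contact force between brass_valve and scale above 1.5 N and linear speed of brass_valve below 0.02 m/s), for 0.3 s.
3. the green record key is held down by the fingers with at least 4 N for 0.4 s while the valve lies on the pan (contact force between record_key and the fingers above 4 N and z of valve_center in the frame of pan_center between 0.01 and 0.035 m and horizontal distance between valve_center and pan_center below 0.035 m and contact force between brass_valve and the fingers below 0.3 N), for 0.4 s.
At the end, for the whole second after the job is handed in: The valve lies at rest and released on the pan, its middle within 35 mm of the pan's middle (seen from above) and 10 to 35 mm above its top face; no key is touched; the nozzle is within 30 mm of where it was (all of step 2 and contact force between each of zero_key, record_key, erase_key and anything else below 0.3 N and distance of nozzle_center from where it was at the start of the episode below 0.03 m).
It fails at once if the red erase key is pressed (over 2 N) (contact force between erase_key and anything else above 2 N).
It fails at once if the blue or green key is pressed with more than 25 N (contact force between any of zero_key, record_key and anything else above 25 N).
It fails at once if the green record key is pressed (over 3 N) with the valve not on the pan, or the blue zero key with the valve on it ((contact force between record_key and anything else above 3 N and not (horizontal distance between valve_center and pan_center below 0.1 m and z of valve_center in the frame of pan_center below 0.04 m)) or (contact force between zero_key and anything else above 3 N and (horizontal distance between valve_center and pan_center below 0.1 m and z of valve_center in the frame of pan_center below 0.04 m))).
It fails at once if the valve is dropped (falls faster than 0.7 m/s, that is from over about 25 mm) (contact force between brass_valve and the fingers below 0.3 N and linear speed of brass_valve above 0.7 m/s).
It fails at once if the brass nozzle is moved by more than 30 mm (distance of nozzle_center from where it was at the start of the episode above 0.03 m).
It also fails if it takes over 72 s, if anything falls off the work surface, if the arm or the gripper's body presses on something with over 40 N, if the wrist force passes 120 N, or if a joint passes its speed limit or range.

## Working session

There is one attempt and no reset: what is moved stays moved. The work goes in short steps, Python scripts to look and compute and a tool call to move; the robot and the scene stay as the last step left them, time stands still between calls to the robot, and variables do not carry over. Pictures are saved under pics/ and viewed, and the job is handed in when it is done.

Besides the shell and the picture viewer there is one more tool, called after ">>>" as name(argument=value, ...), one argument or row to a line, values as JSON. move_arm: Moves the arm, as the interface text tells. Its arguments: {"type":"object","properties":{"moves":{"type":"array","items":{"type":"array","items":{"type":"number"}}},"claw":{"type":"number"},"newtons":{"type":"number"}},"required":["moves"]}

```bash
ls; mkdir -p pics; python3 - <<'E'
from cell import env, read_camera, camera_info, job, models
import cv2
o=env.get_obs(); print(o, env.nose_length)
for c in ("side","top"):
    p,d=read_camera(c); cv2.imwrite(f"pics/{c}0.png",p[:,:,::-1])
    for n in ["scale","zero_key","record_key","erase_key","brass_valve","valve_center","nozzle_center"]:
        r=models.spot_in(n,c)
        print(c,n,[(x["point"],round(x["score"],2)) for x in r])
print(env.get_obs()["time_s"])
E
```

```text
pics
{'time_s': 0.0, 'qpos': array([69.04604184, 18.43901562, -4.01529656, 83.17627607,  1.29591538,
       78.53879358, -3.26135526]), 'joint_velocities': array([-0.01797251, -0.03724872,  0.02731836, -0.06572718, -0.00850158,
        0.00475805, -0.10988461]), 'effort': array([ 5.87280938e-04, -4.91287744e+01, -4.03830204e-01, -3.12524199e+01,
       -6.39863173e-02,  4.37680143e-02,  1.84476576e-04]), 'tool_pos': array([ 0.24073613, -0.603204  ,  0.23244991]), 'tool_rot': array([-9.01087926e+01, -6.69464216e-03, -1.58237651e+02]), 'force': array([-0.32760833,  0.70661892,  0.35018851]), 'wrist_torque': array([-0.01585255,  0.03831727, -0.02689813]), 'grip_width': 0.08730142980749749} 0.011
side scale [([0.555, 0.1381, 0.0476], 0.77)]
side zero_key []
side record_key []
side erase_key []
side brass_valve [([0.4883, 0.4068, 0.0363], 0.9), ([0.3388, 0.3619, 0.037], 0.71)]
side valve_center [([0.3391, 0.3614, 0.0346], 0.87), ([0.4877, 0.4094, 0.0364], 0.83), ([0.4468, 0.1228, 0.0551], 0.25)]
side nozzle_center [([0.4743, -0.3378, 0.0331], 0.65)]
top scale [([0.5523, 0.095, 0.0614], 0.87)]
top zero_key [([0.4346, 0.0709, 0.0535], 0.53), ([0.4623, 0.1795, 0.0535], 0.47)]
top record_key [([0.4516, 0.1231, 0.0584], 0.76)]
top erase_key [([0.4629, 0.1794, 0.0537], 0.61)]
top brass_valve [([0.3414, 0.3474, 0.0373], 0.63), ([0.4516, 0.1253, 0.0586], 0.62), ([0.4831, 0.3922, 0.0401], 0.57)]
top valve_center [([0.4836, 0.3942, 0.0362], 0.88), ([0.3426, 0.346, 0.0361], 0.8)]
top nozzle_center [([0.4613, -0.3446, 0.0349], 0.95)]
0.8
```

View pics/side0.png

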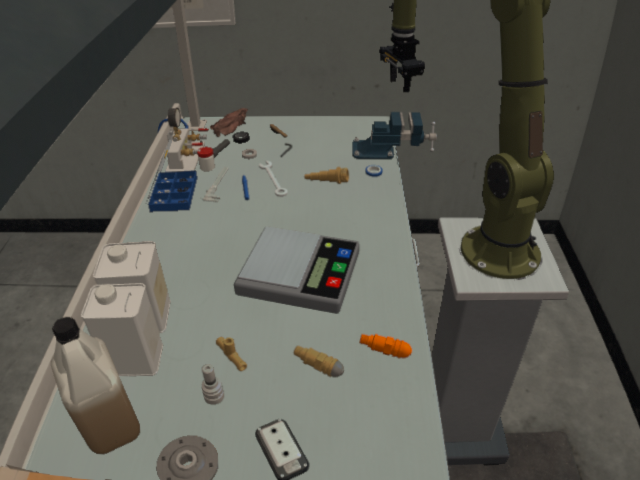

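View pics/top0.png

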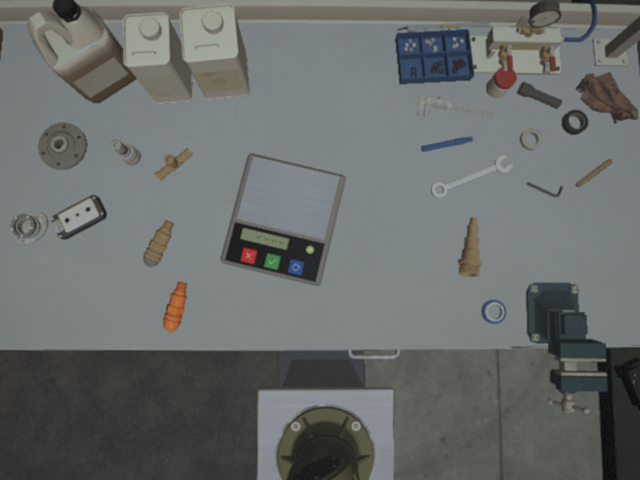

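The top view shows the blue key at (296,267), green at (272,261) and red at (248,256). The brass valve is at (158,243) with its grey cap towards the robot, the orange look-alike at (175,306) and the nozzle at (470,248). Next I measure them precisely.

```bash
cat > h.py <<'E'
from cell import env, read_camera, camera_info, job, models
import cv2, numpy as np
from scipy.spatial.transform import Rotation as Ro
def rays(c,uv):
    i=camera_info(c); K=np.array([[i["fx"],0,i["cx"]],[0,i["fy"],i["cy"]],[0,0,1.]])
    n=cv2.undistortPoints(np.asarray(uv,float).reshape(-1,1,2),K,np.array(i["distortion"],float)).reshape(-1,2)
    R=np.array(i["R"]);t=np.array(i["t"]).ravel()
    return np.c_[n,np.ones(len(n))],R,t
def atz(c,uv,z):
    r,R,t=rays(c,uv); o=-R.T@t; w=r@R
    return o+w*((z-o[2])/w[:,2])[:,None]
def deproj(c,uv,d):
    r,R,t=rays(c,uv); return (r*np.asarray(d)[:,None]-t)@R
def maskpts(c,m,d):
    v,u=np.nonzero(m&(d>0)); return deproj(c,np.c_[u,v],d[v,u])
E
python3 - <<'E'
from h import *
for c in ("top","side"):
    p,d=read_camera(c); hsv=cv2.cvtColor(p,cv2.COLOR_RGB2HSV)
    x0,x1,y0,y1=(220,350,150,290) if c=="top" else (230,365,225,310)
    roi=np.zeros(d.shape,bool); roi[y0:y1,x0:x1]=1
    ks={}
    for n,lo,hi in (("blue",100,125),("green",55,85),("red",170,190)):
        h=hsv[...,0].astype(int); h=np.where(h<10,h+180,h)
        m=roi&(h>=lo)&(h<=hi)&(hsv[...,1]>130)&(hsv[...,2]>70)
        nb,l,s,_=cv2.connectedComponentsWithStats(m.astype(np.uint8))
        k=1+np.argmax(s[1:,4]); m=l==k
        cn,_=cv2.findContours(m.astype(np.uint8),cv2.RETR_EXTERNAL,cv2.CHAIN_APPROX_NONE)
        r=cv2.minAreaRect(np.vstack(cn))
        P=maskpts(c,m,d)
        ks[n]=atz(c,[r[0]],.054)[0]
        print(c,n,s[k,4],r,ks[n].round(4),"depth",np.median(P,0).round(4))
    v=ks["red"]-ks["blue"]; print("row",np.linalg.norm(v[:2]),np.degrees(np.arctan2(v[1],v[0])))
    for t in ("brass_valve","scale"):
      for r in models.cut_out(t,c):
        m=r["mask"]; P=maskpts(c,m,d)
        print(t,round(r["score"],2),m.sum(),np.median(P,0).round(4), P.min(0).round(3),P.max(0).round(3))
        if t=="brass_valve":
            Q=P[P[:,2]>.012]; 
            if len(Q)>20:
              rr=cv2.minAreaRect(Q[:,:2].astype(np.float32)*1000); print("  rect mm",rr, np.median(p[m],0))
        else:
            Q=P[(P[:,2]>.058)&(P[:,2]<.066)]; print("  pan",cv2.minAreaRect(Q[:,:2].astype(np.float32)*1000),np.median(Q,0))
p,d=read_camera("top"); 
cv2.imwrite("pics/crop.png",cv2.resize(p[200:350,120:340,::-1],None,fx=3.5,fy=3.5,interpolation=cv2.INTER_CUBIC))
E
```

```text
top blue 145 ((295.5588073730469, 266.76470947265625), (14.067066192626953, 14.309601783752441), 14.03624439239502) [0.4351 0.0686 0.054 ] depth [0.4347 0.0676 0.0541]
top green 1 ((271.0, 259.0), (0.0, 0.0), 0.0) [0.453  0.1252 0.054 ] depth [0.4527 0.1249 0.0573]
top red 207 ((248.3823699951172, 255.47061157226562), (15.037208557128906, 15.279744148254395), 14.03624439239502) [0.4611 0.1773 0.054 ] depth [0.4617 0.1763 0.0545]
row 0.11184382707362336 76.53606924050429
brass_valve 0.94 715 [0.4865 0.392  0.0383] [ 0.438  0.362 -0.001] [0.55  0.425 0.048]
  rect mm ((490.35321044921875, 392.47796630859375), (37.790714263916016, 117.29854583740234), 61.33150100708008) [116. 102.  78.]
brass_valve 0.84 756 [0.3407 0.3458 0.038 ] [ 0.289  0.324 -0.005] [0.404 0.385 0.048]
  rect mm ((343.7845764160156, 348.56768798828125), (41.858551025390625, 115.36469268798828), 69.40924072265625) [159.  91.  53.]
scale 0.85 11303 [0.5493 0.0975 0.0598] [ 0.393 -0.048 -0.004] [0.721 0.256 0.071]
  pan ((552.461669921875, 98.8345947265625), (210.463134765625, 246.57711791992188), 76.45565032958984) [0.
[... 1044 characters left out ...]
401.083740234375), (40.57908630371094, 117.46356964111328), 62.67219924926758) [107.  95.  60.]
brass_valve 0.58 776 [0.3437 0.3613 0.0351] [ 0.286  0.304 -0.005] [0.403 0.382 0.048]
  rect mm ((346.20574951171875, 356.3116149902344), (35.93000793457031, 115.86007690429688), 71.85896301269531) [159.5  74.    0. ]
scale 0.92 7542 [0.5536 0.141  0.053 ] [ 0.392 -0.097 -0.005] [0.708 0.248 0.069]
  pan ((588.2920532226562, 92.08041381835938), (216.33200073242188, 177.23434448242188), 76.9621353149414) [0.59847946 0.0997842  0.06219856]
scale 0.37 484 [ 0.4725 -0.3368  0.0302] [ 0.418 -0.432 -0.001] [ 0.561 -0.309  0.06 ]
  pan ((450.47100830078125, -337.31353759765625), (4.291018009185791, 0.0), -90.05989837646484) [ 0.450471   -0.33731354  0.0591802 ]
  return _methods._mean(a, axis=axis, dtype=dtype,
  ret = um.true_divide(
```

View pics/crop.png

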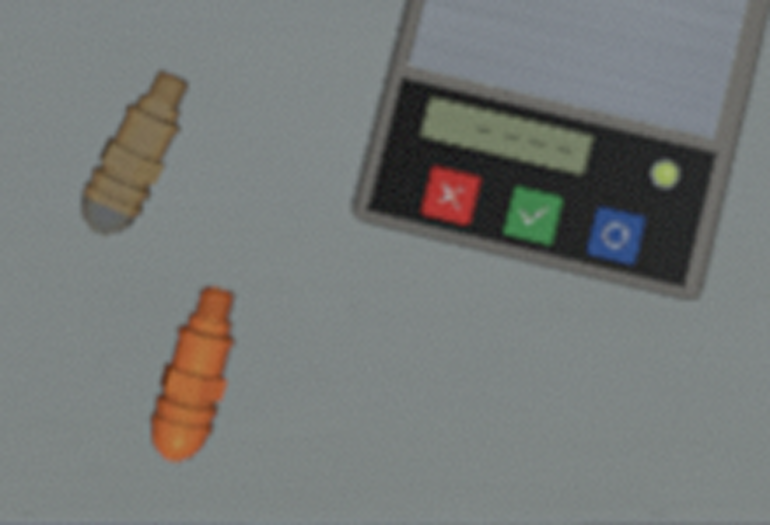

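Row pitch comes out at 112 mm between blue and red, as it must be, and the key heights are right. The scale's yaw is about -13.5°. Next is the pan's middle, measured by its own surface.

```bash
python3 - <<'E'
from h import *
ux=np.array([np.cos(np.radians(-13.5)),np.sin(np.radians(-13.5))]);uy=np.array([-ux[1],ux[0]])
g=np.array([.4486,.1242]); o=g+.105*ux
for c in ("top","side"):
    p,d=read_camera(c); hsv=cv2.cvtColor(p,cv2.COLOR_RGB2HSV)
    v,u=np.nonzero(d>0); P=deproj(c,np.c_[u,v],d[v,u]); q=P[:,:2]-o
    a=q@ux;b=q@uy
    m=np.zeros(d.shape,bool); s=(abs(a)<.15)&(abs(b)<.135)&(P[:,2]>.045)
    m[v[s],u[s]]=1
    ctr=hsv[(v[s&(abs(a-.05)<.03)&(abs(b)<.05)]),(u[s&(abs(a-.05)<.03)&(abs(b)<.05)])]
    md=np.median(ctr,0); print(c,"pan hsv",md)
    m2=m&(abs(hsv[...,2].astype(int)-md[2])<22)
    m2=cv2.morphologyEx(m2.astype(np.uint8),cv2.MORPH_OPEN,np.ones((5,5)))
    nb,l,st,_=cv2.connectedComponentsWithStats(m2); k=1+np.argmax(st[1:,4])
    vv,uu=np.nonzero(l==k); W=atz(c,np.c_[uu,vv],.062)[:,:2]-o
    r=cv2.minAreaRect((W+o).astype(np.float32)*1000); print(r, "in scale:",(np.array(r[0])/1000-o)@ux,(np.array(r[0])/1000-o)@uy)
    for A in (W@ux,W@uy): print(np.percentile(A,[.5,50,99.5]).round(4))
E
```

```text
top pan hsv [105.  23. 141.]
((595.9432983398438, 86.99996948242188), (208.03457641601562, 153.45388793945312), 76.60743713378906) in scale: 0.04695636593747183 -0.00177558082049454
[-0.0287  0.046   0.1227]
[-0.1045 -0.003   0.1006]
side pan hsv [ 68.   7. 142.]
((597.766357421875, 87.94129943847656), (208.35377502441406, 155.67050170898438), 77.32860565185547) in scale: 0.0485093046378472 -0.00043467519532209084
[-0.0278  0.0464  0.1245]
[-0.1023  0.007   0.1024]
```

>>> move_arm(
  moves=[
    [-353,0,-182,0,-145,0],
    [-353,0,-182,0,-145,0],
    [-353,0,-182,0,-145,0],
    [-353,0,-182,0,-145,0],
    [-353,0,-182,0,-145,0],
    [-353,0,-182,0,-145,0],
    [-353,0,-182,0,-145,0],
    [-353,0,-182,0,-145,0],
    [-353,0,-182,0,-145,0],
    [-353,0,-182,0,-145,0],
    [-431,0,-554,0,-145,0],
    [-431,0,-554,0,-145,0],
    [-431,0,-554,0,-145,0],
    [-431,0,-554,0,-145,0],
    [-431,0,-554,0,-145,0],
    [-431,0,-554,0,-145,0],
    [-431,0,-554,0,-145,0],
    [-431,0,-554,0,-145,0],
    [-431,0,-554,0,-145,0],
    [-431,0,-554,0,-145,0],
  ],
  claw=0,
  newtons=30,
)

```text
time_s: 2.92
tool_pos: [0.4342, 0.0789, 0.2343]
tool_rot: [-89.9, -0.1, -14.0]
force: [-0.1, 0.8, 0.2]
grip_width: 0.0
```

>>> move_arm(
  moves=[
    [0,40,0,0,0,0],
    [0,80,0,0,0,0],
    [0,120,0,0,0,0],
    [0,120,0,0,0,0],
    [0,120,0,0,0,0],
    [0,120,0,0,0,0],
    [0,120,0,0,0,0],
  ],
)

```text
time_s: 3.5
tool_pos: [0.438, 0.0708, 0.1161]
tool_rot: [-89.9, -0.3, -15.0]
force: [-0.2, 0.4, -0.2]
grip_width: 0.0004
```

```bash
python3 - <<'E'
from h import *
p,d=read_camera("top");cv2.imwrite("pics/t1.png",cv2.resize(p[200:350,200:350,::-1],None,fx=3.8,fy=3.8,interpolation=cv2.INTER_CUBIC))
p,d=read_camera("side");cv2.imwrite("pics/s1.png",cv2.resize(p[180:330,230:400,::-1],None,fx=3.8,fy=3.8,interpolation=cv2.INTER_CUBIC))
o=env.get_obs();print(o["tool_pos"],o["tool_rot"],o["force"],o["time_s"])
E
```

```text
[0.43766252 0.07062654 0.1157474 ] [-89.97334631  -0.24185073 -15.02158151] [-0.37751036 -0.48304047  0.21088093] 3.6
```

View pics/s1.png

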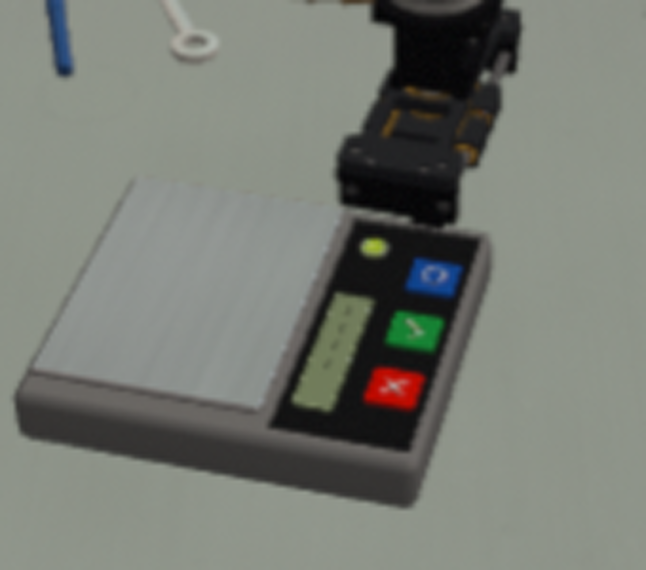

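View pics/t1.png

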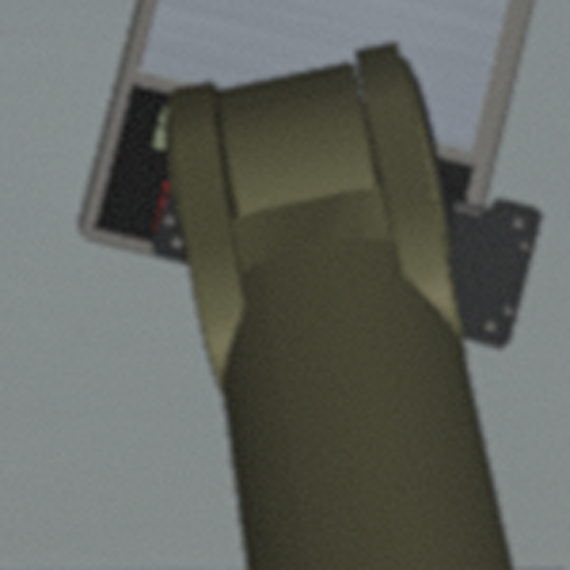

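The side view shows the gripper above the blue key at crop (435,275), with nothing near the other keys. I'll go down slowly.

>>> move_arm(
  moves=[
    [-2,25,-1,0,0,0],
    [-2,40,-1,0,0,0],
    [-2,46,-1,0,0,0],
    [-2,46,-1,0,0,0],
    [-2,48,-1,0,0,0],
    [-2,48,-1,0,0,0],
  ],
)

```text
time_s: 4.1
tool_pos: [0.4346, 0.0702, 0.0665]
tool_rot: [-90.0, -0.1, -15.0]
force: [0.6, -0.5, 0.2]
grip_width: 0.001
```

>>> move_arm(
  moves=[
    [0,1,0,0,0,0],
    [0,2,0,0,0,0],
    [0,2,0,0,0,0],
  ],
)

```text
time_s: 4.35
tool_pos: [0.4347, 0.0702, 0.0644]
tool_rot: [-90.0, -0.1, -15.0]
force: [-0.6, -0.6, 4.2]
grip_width: 0.0003
```

>>> move_arm(
  moves=[
    [0,0.5,0,0,0,0],
    [0,0.7,0,0,0,0],
    [0,0.7,0,0,0,0],
    [0,0.7,0,0,0,0],
  ],
)

```text
time_s: 4.68
tool_pos: [0.4346, 0.0702, 0.0637]
tool_rot: [-90.0, -0.1, -15.0]
force: [-0.3, -0.2, 6.8]
grip_width: 0.0005
```

>>> move_arm(
  moves=[
    [0,0,0,0,0,0],
    [0,0,0,0,0,0],
    [0,0,0,0,0,0],
    [0,0,0,0,0,0],
    [0,0,0,0,0,0],
    [0,0,0,0,0,0],
    [0,0,0,0,0,0],
    [0,0,0,0,0,0],
    [0,0,0,0,0,0],
    [0,0,0,0,0,0],
    [0,0,0,0,0,0],
    [0,0,0,0,0,0],
    [0,0,0,0,0,0],
  ],
)

```text
time_s: 5.77
tool_pos: [0.4347, 0.0702, 0.0638]
tool_rot: [-90.0, -0.1, -15.0]
force: [-0.4, -0.5, 6.1]
grip_width: 0.0005
```

```bash
python3 - <<'E'
from h import *
for i in range(3):
    o=env.get_obs();print(o["force"],o["time_s"])
    p,d=read_camera("side")
E
```

```text
[-0.35254121 -0.48697712  6.1345123 ] 5.7667
[-1.06051852 -0.11829373  6.23140924] 5.8167
[-0.08671524 -1.13617165  7.01896648] 5.8667
```

Held at about 6.5 N for over a second. Now I lift and go over the valve.

>>> move_arm(
  moves=[
    [0,-30,0,0,0,0],
    [0,-70,0,0,0,0],
    [0,-106,0,0,0,0],
    [-33,-106,332,0,14,0],
    [-33,-106,332,0,14,0],
    [-33,-106,332,0,14,0],
    [-33,-106,332,0,14,0],
    [-33,-106,332,0,14,0],
    [-33,-106,332,0,14,0],
    [-33,-106,332,0,14,0],
    [-33,-106,332,0,14,0],
    [-33,-106,332,0,14,0],
    [-33,-106,332,0,14,0],
    [-33,-106,332,0,14,0],
    [-33,-106,332,0,14,0],
  ],
)

```text
time_s: 7.17
tool_pos: [0.4877, 0.3982, 0.1682]
tool_rot: [-90.1, -0.0, -29.0]
force: [-0.2, -0.2, -0.3]
grip_width: 0.0003
```

>>> move_arm(
  moves=[
    [0,0,0,0,0,0],
    [0,0,0,0,0,0],
    [0,0,0,0,0,0],
    [0,0,0,0,0,0],
    [0,0,0,0,0,0],
    [0,0,0,0,0,0],
  ],
  claw=87,
)

```text
time_s: 7.67
tool_pos: [0.4879, 0.399, 0.169]
tool_rot: [-90.0, -0.0, -29.0]
force: [0.6, 0.1, 0.1]
grip_width: 0.0326
```

```bash
python3 - <<'E'
from h import *
p,d=read_camera("top");cv2.imwrite("pics/t2.png",cv2.resize(p[180:330,100:250,::-1],None,fx=3.8,fy=3.8,interpolation=cv2.INTER_CUBIC))
p,d=read_camera("side");cv2.imwrite("pics/s2.png",cv2.resize(p[250:420,230:430,::-1],None,fx=3.5,fy=3.5,interpolation=cv2.INTER_CUBIC))
o=env.get_obs();print(o["tool_pos"],o["tool_rot"],o["force"],o["time_s"],o["grip_width"],o["qpos"])
E
```

```text
[0.48776065 0.3992658  0.1688754 ] [-9.00001916e+01 -1.20035223e-02 -2.90072077e+01] [-0.19814966 -0.33260244 -0.34006459] 7.7667 0.040446569197151096 [ -0.51870698  27.48052611 -54.33449777  89.48892438  22.86554164
  74.86278394   3.16122158]
```

View pics/s2.png

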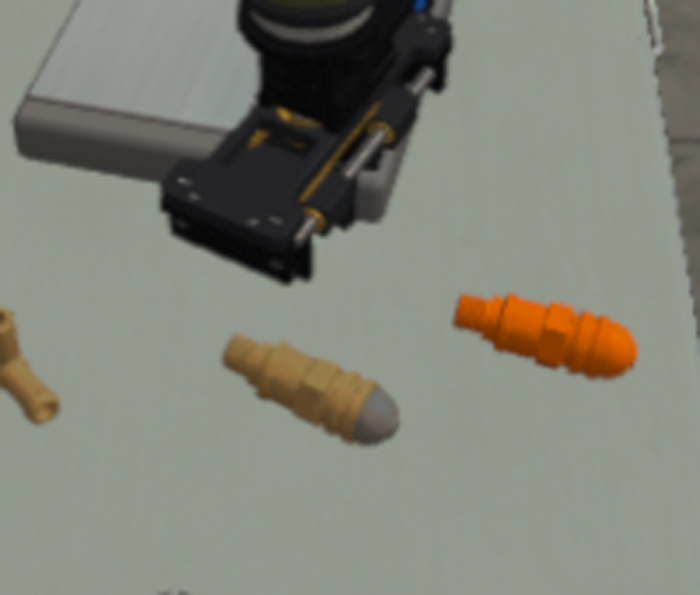

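View pics/t2.png

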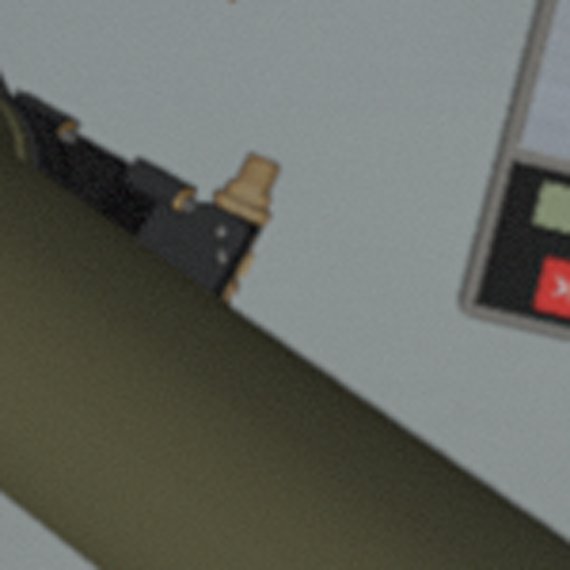

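The side view shows the valve's nut at crop (312,395), which is pixel (319,363), with the gripper squared across it. I check the nut's point against the planned grasp.

```bash
python3 - <<'E'
from h import *
p,d=read_camera("side")
for uv in [(319,363),(317,355),(321,357),(313,362),(325,366),(339,369),(300,351)]:
    P=deproj("side",[uv],[d[uv[1],uv[0]]])[0]
    y=np.array([np.cos(np.radians(151.3)),np.sin(np.radians(151.3))]);x=np.array([y[1],-y[0]])
    q=P[:2]-[.493,.3974]; print(uv,P.round(4),"valve x,y mm",(q@x*1e3).round(1),(q@y*1e3).round(1))
m=[r for r in models.cut_out("brass_valve","side")]
for r in m:
    P=maskpts("side",r["mask"],d); P=P[P[:,2]>.01]; q=P[:,:2]-[.493,.3974]
    print(r["score"],np.percentile(q@y*1e3,[1,99]).round(1),np.percentile(q@x*1e3,[1,99]).round(1))
print(env.get_obs()["grip_width"])
E
```

```text
(319, 363) [0.4919 0.4118 0.0344] valve x,y mm 12.1 7.9
(317, 355) [0.4965 0.3964 0.0422] valve x,y mm 0.8 -3.5
(321, 357) [0.4878 0.4016 0.0421] valve x,y mm 1.2 6.6
(313, 362) [0.5049 0.4081 0.0329] valve x,y mm 15.1 -5.3
(325, 366) [0.479  0.419  0.0335] valve x,y mm 12.2 22.7
(339, 369) [0.4492 0.4231 0.0288] valve x,y mm 1.5 50.8
(300, 351) [0.534  0.3814 0.0367] valve x,y mm 5.6 -43.7
0.86 [ 54.4 163. ] [-128.9  -88.2]
0.68 [-53.7  56.7] [-14.1  21. ]
0.04863517339428146
```

>>> move_arm(
  moves=[
    [0,0,0,0,0,0],
    [0,0,0,0,0,0],
    [0,0,0,0,0,0],
    [0,0,0,0,0,0],
    [0,0,0,0,0,0],
    [0,30,0,0,0,0],
    [0,60,0,0,0,0],
    [0,85,0,0,0,0],
    [0,100,0,0,0,0],
    [0,115,0,0,0,0],
    [0,130,0,0,0,0],
    [0,140,0,0,0,0],
    [0,146,0,0,0,0],
    [0,150,0,0,0,0],
    [0,150,0,0,0,0],
    [0,150,0,0,0,0],
  ],
)

```text
time_s: 9.2
tool_pos: [0.488, 0.3998, 0.0194]
tool_rot: [-90.0, -0.0, -29.0]
force: [-0.0, 0.2, 0.1]
grip_width: 0.0872
```

>>> move_arm(
  moves=[
    [0,1,0,0,0,0],
    [0,1,0,0,0,0],
    [0,1,0,0,0,0],
    [0,1,0,0,0,0],
    [0,1,0,0,0,0],
    [0,1,0,0,0,0],
    [0,1,0,0,0,0],
    [0,1,0,0,0,0],
    [0,1,0,0,0,0],
    [0,1,0,0,0,0],
    [0,1,0,0,0,0],
    [0,1,0,0,0,0],
  ],
  claw=30,
  newtons=35,
)

```text
time_s: 10.2
tool_pos: [0.4876, 0.3992, 0.0177]
tool_rot: [-90.0, 0.0, -29.0]
force: [-0.2, -1.4, 0.8]
grip_width: 0.0413
```

>>> move_arm(
  moves=[
    [0,0,0,0,0,0],
    [0,0,0,0,0,0],
    [0,0,0,0,0,0],
    [0,0,0,0,0,0],
    [0,-5,0,0,0,0],
    [0,-10,0,0,0,0],
    [0,-15,0,0,0,0],
    [0,-15,0,0,0,0],
  ],
)

```text
time_s: 10.87
tool_pos: [0.4882, 0.4, 0.0339]
tool_rot: [-89.9, -0.0, -29.0]
force: [-0.2, 0.5, -4.7]
grip_width: 0.0415
```

```bash
python3 - <<'E'
from h import *
p,d=read_camera("side");cv2.imwrite("pics/s3.png",cv2.resize(p[250:420,230:430,::-1],None,fx=3.5,fy=3.5,interpolation=cv2.INTER_CUBIC))
o=env.get_obs();print(o["tool_pos"],o["tool_rot"],o["force"],o["wrist_torque"],o["time_s"],o["grip_width"])
E
```

```text
[0.48807485 0.39980644 0.03345781] [-8.99266056e+01 -2.55185467e-02 -2.90001453e+01] [ 0.39143341 -0.22244432 -4.34477479] [ 0.11338472 -0.16012808  0.02280773] 10.9167 0.04148329864724124
```

View pics/s3.png

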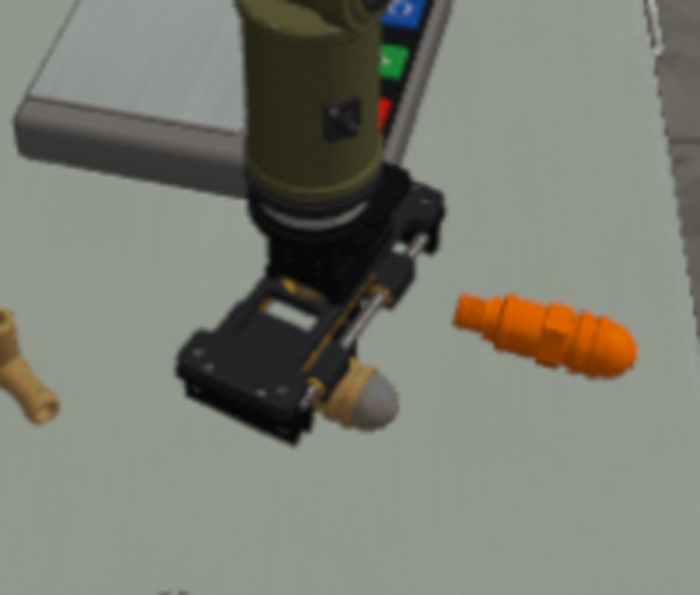

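The valve is lifted and level, weighing about 4.5 N, with its cap visible at crop (375,400). Now I raise it and carry it to the pan.

>>> move_arm(
  moves=[
    [0,-20,0,0,0,0],
    [0,-45,0,0,0,0],
    [0,-75,0,0,0,0],
    [0,-100,0,0,0,0],
    [0,-120,0,0,0,0],
    [12,-125,-11,0,-1,0],
    [32,-125,-30,0,-2,0],
    [56,-125,-52,0,-4,0],
    [80,-125,-74,0,-5,0],
    [104,-125,-96,0,-6,0],
    [128,-125,-118,0,-8,0],
    [152,-125,-140,0,-9,0],
    [176,-125,-162,0,-11,0],
    [200,-125,-184,0,-12,0],
    [220,-125,-203,0,-14,0],
    [234,-125,-216,0,-15,0],
    [242,-125,-223,0,-15,0],
    [242,-125,-223,0,-15,0],
    [242,-125,-223,0,-15,0],
    [242,-125,-223,0,-15,0],
  ],
)

```text
time_s: 12.58
tool_pos: [0.5904, 0.0898, 0.1579]
tool_rot: [-89.9, 0.0, -13.8]
force: [-0.7, 0.9, -4.4]
grip_width: 0.0412
```

```bash
python3 - <<'E'
from h import *
p,d=read_camera("side");cv2.imwrite("pics/s4.png",cv2.resize(p[150:330,210:410,::-1],None,fx=3.5,fy=3.5,interpolation=cv2.INTER_CUBIC))
o=env.get_obs();print(o["tool_pos"],o["tool_rot"],o["force"],o["wrist_torque"],o["time_s"],o["grip_width"])
E
```

```text
[0.59043037 0.08993494 0.15802425] [-8.99355611e+01  2.24739150e-02 -1.37977865e+01] [-0.76344824 -0.15915418 -4.43140194] [ 0.13513752 -0.14520992  0.00721935] 12.6333 0.04142964763225361
```

View pics/s4.png

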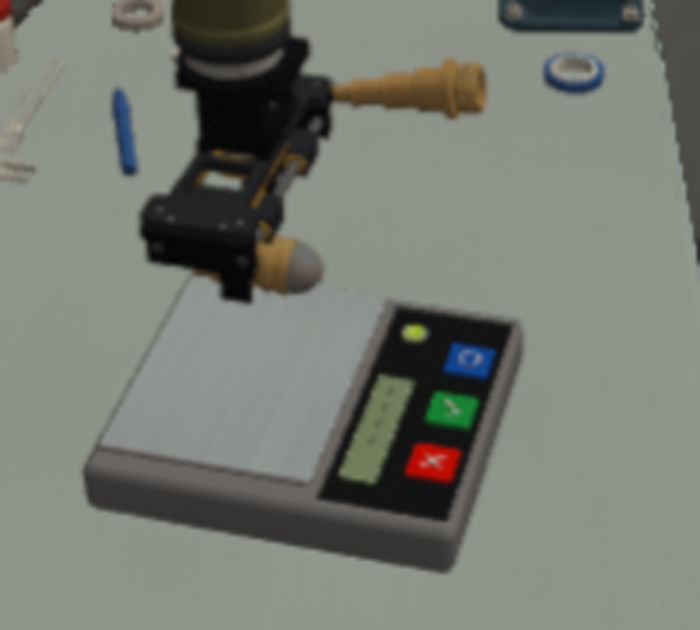

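The valve hangs level over the pan, with its cap at crop (305,265) towards the keys. I'll lower it.

>>> move_arm(
  moves=[
    [1,20,-1,0,0,0],
    [1,40,-2,0,0,0],
    [1,55,-2,0,0,0],
    [1,65,-2,0,0,0],
    [1,71,-2,0,0,0],
    [1,74,-2,0,0,0],
    [1,76,-2,0,0,0],
    [1,76,-2,0,0,0],
    [1,76,-2,0,0,0],
  ],
)

```text
time_s: 13.38
tool_pos: [0.5923, 0.085, 0.0826]
tool_rot: [-90.0, -0.1, -14.0]
force: [0.9, 0.6, -4.6]
grip_width: 0.0416
```

>>> move_arm(
  moves=[
    [0,1,0,0,0,0],
    [0,2,0,0,0,0],
    [0,2.5,0,0,0,0],
    [0,2.5,0,0,0,0],
  ],
)

```text
time_s: 13.72
tool_pos: [0.5921, 0.0849, 0.0799]
tool_rot: [-90.0, -0.0, -14.0]
force: [-0.6, -0.2, -2.7]
grip_width: 0.041
```

>>> move_arm(
  moves=[
    [0,0.5,0,0,0,0],
    [0,0.7,0,0,0,0],
    [0,0.7,0,0,0,0],
  ],
)

```text
time_s: 13.97
tool_pos: [0.5922, 0.0849, 0.0796]
tool_rot: [-90.0, -0.1, -14.0]
force: [-2.6, -0.8, 5.7]
grip_width: 0.0416
```

On the pan: the force has turned upward. I open the fingers; the tips stand at z = 0.069, 7 mm above the pan.

>>> move_arm(
  moves=[
    [0,-0.5,0,0,0,0],
    [0,-0.5,0,0,0,0],
    [0,-0.5,0,0,0,0],
    [0,-0.5,0,0,0,0],
    [0,-0.5,0,0,0,0],
    [0,-0.5,0,0,0,0],
    [0,-0.5,0,0,0,0],
    [0,-0.5,0,0,0,0],
  ],
  claw=80,
)

```text
time_s: 14.63
tool_pos: [0.5917, 0.0849, 0.0791]
tool_rot: [-90.0, 0.0, -14.0]
force: [-0.0, 0.6, 0.3]
grip_width: 0.0784
```

>>> move_arm(
  moves=[
    [0,-10,0,0,0,0],
    [0,-30,0,0,0,0],
    [0,-60,0,0,0,0],
    [0,-90,0,0,0,0],
    [0,-100,0,0,0,0],
    [0,-100,0,0,0,0],
  ],
)

```text
time_s: 15.13
tool_pos: [0.5937, 0.0857, 0.183]
tool_rot: [-89.9, -0.4, -14.0]
force: [0.1, -0.1, 0.9]
grip_width: 0.08
```

>>> move_arm(
  moves=[
    [-30,0,1,0,0,0],
    [-60,0,2,0,0,0],
    [-90,0,2,0,0,0],
    [-120,0,2,0,0,0],
    [-140,0,2,0,0,0],
    [-150,0,2,0,0,0],
    [-150,0,2,0,0,0],
    [-150,0,2,0,0,0],
    [-150,0,2,0,0,0],
    [-150,0,2,0,0,0],
    [-150,0,2,0,0,0],
    [-150,0,2,0,0,0],
    [-150,0,2,0,0,0],
    [-150,0,2,0,0,0],
  ],
  claw=0,
)

```text
time_s: 16.3
tool_pos: [0.4468, 0.1232, 0.179]
tool_rot: [-90.0, 0.0, -14.0]
force: [1.0, -0.3, -0.2]
grip_width: 0.0018
```

```bash
python3 - <<'E'
from h import *
p,d=read_camera("side");cv2.imwrite("pics/s5.png",cv2.resize(p[150:330,210:410,::-1],None,fx=3.5,fy=3.5,interpolation=cv2.INTER_CUBIC))
for r in models.cut_out("brass_valve","side"):
    P=maskpts("side",r["mask"],d); P=P[P[:,2]>.07]
    if len(P)>20: print(r["score"],cv2.minAreaRect(P[:,:2].astype(np.float32)*1000),P[:,2].max())
o=env.get_obs();print(o["tool_pos"],o["tool_rot"],o["force"],o["time_s"],o["grip_width"])
E
```

```text
0.77 ((600.1292114257812, 88.81851196289062), (39.23087692260742, 114.39759063720703), 80.45899200439453) 0.10870929931029094
[0.44673481 0.12311589 0.1790887 ] [-8.99899344e+01  1.27654912e-02 -1.39959444e+01] [ 0.71671319  0.8013308  -0.75401541] 16.4 0.0003392275144347949
```

View pics/s5.png

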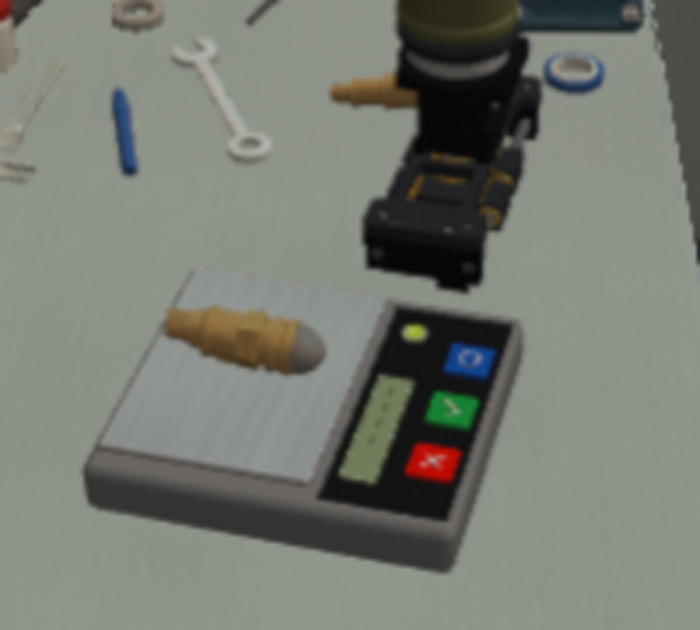

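The valve lies in the middle of the pan: its measured middle is (0.600, 0.089) against the pan's (0.597, 0.0875), and its top is at 0.109 as it must be. I go down to green at crop (452,410).

>>> move_arm(
  moves=[
    [2,30,2,0,0,0],
    [2,60,2,0,0,0],
    [2,85,2,0,0,0],
    [2,100,2,0,0,0],
    [2,108,2,0,0,0],
    [2,111,2,0,0,0],
    [2,111,2,0,0,0],
    [2,111,2,0,0,0],
    [2,111,2,0,0,0],
  ],
)

```text
time_s: 17.15
tool_pos: [0.4501, 0.1247, 0.0693]
tool_rot: [-90.0, -0.1, -14.0]
force: [0.4, -0.5, 0.3]
grip_width: 0.0007
```

>>> move_arm(
  moves=[
    [0,1.5,0,0,0,0],
    [0,3,0,0,0,0],
    [0,4,0,0,0,0],
    [0,4.5,0,0,0,0],
    [0,4.5,0,0,0,0],
  ],
)

```text
time_s: 17.57
tool_pos: [0.4497, 0.1244, 0.0642]
tool_rot: [-90.0, -0.1, -14.0]
force: [-0.7, -0.8, 6.3]
grip_width: 0.0005
```

>>> move_arm(
  moves=[
    [0,0.3,0,0,0,0],
    [0,0.3,0,0,0,0],
    [0,0.3,0,0,0,0],
    [0,0.3,0,0,0,0],
    [0,0.3,0,0,0,0],
    [0,0.3,0,0,0,0],
    [0,0.3,0,0,0,0],
    [0,0.3,0,0,0,0],
    [0,0.3,0,0,0,0],
    [0,0.3,0,0,0,0],
    [0,0.3,0,0,0,0],
    [0,0.3,0,0,0,0],
    [0,0.3,0,0,0,0],
    [0,0.3,0,0,0,0],
  ],
)

```text
time_s: 18.73
tool_pos: [0.4497, 0.1244, 0.064]
tool_rot: [-90.0, -0.1, -14.0]
force: [0.6, -0.5, 6.2]
grip_width: 0.0002
```

```bash
python3 - <<'E'
from h import *
for i in range(4):
    o=env.get_obs();print(o["force"],o["time_s"])
    p,d=read_camera("side")
E
```

```text
[ 0.56556541 -0.46556139  6.15945395] 18.7333
[-0.72892926 -1.943637    5.52193402] 18.7833
[ 0.1963247  -1.60728873  5.97987885] 18.8333
[ 0.08627456 -1.01863383  5.92014671] 18.8833
```

>>> move_arm(
  moves=[
    [0,-20,0,0,0,0],
    [0,-50,0,0,0,0],
    [0,-85,0,0,0,0],
    [0,-115,0,0,0,0],
    [0,-120,0,0,0,0],
    [0,-120,0,0,0,0],
    [0,-120,0,0,0,0],
  ],
)

```text
time_s: 19.52
tool_pos: [0.4488, 0.1241, 0.1827]
tool_rot: [-90.1, 0.0, -14.0]
force: [-0.2, 0.3, -0.5]
grip_width: 0.0007
```

```bash
python3 - <<'E'
from h import *
p,d=read_camera("side");cv2.imwrite("pics/s6.png",p[:,:,::-1])
for t in ("brass_valve","nozzle_center"):
  for r in models.cut_out(t,"side"):
    P=maskpts("side",r["mask"],d); print(t,r["score"],np.median(P,0).round(4)); P=P[P[:,2]>.07]
    if len(P)>20: print(cv2.minAreaRect(P[:,:2].astype(np.float32)*1000),P[:,2].max())
print(models.spot_in("nozzle_center","side"))
o=env.get_obs();print(o["tool_pos"],o["force"],o["time_s"])
E
```

```text
brass_valve 0.87 [0.5963 0.0953 0.0967]
((601.10693359375, 90.23531341552734), (35.81157302856445, 116.3293228149414), 80.33636474609375) 0.11094309055730475
brass_valve 0.66 [0.3422 0.3616 0.0353]
nozzle_center 0.51 [ 0.5208 -0.3464  0.0228]
[{'point': [0.5216, -0.3503, 0.0234], 'score': 0.61}]
[0.44808205 0.12439861 0.18190183] [-0.46619432  0.43801568 -0.13252511] 19.7167
```

View pics/s6.png

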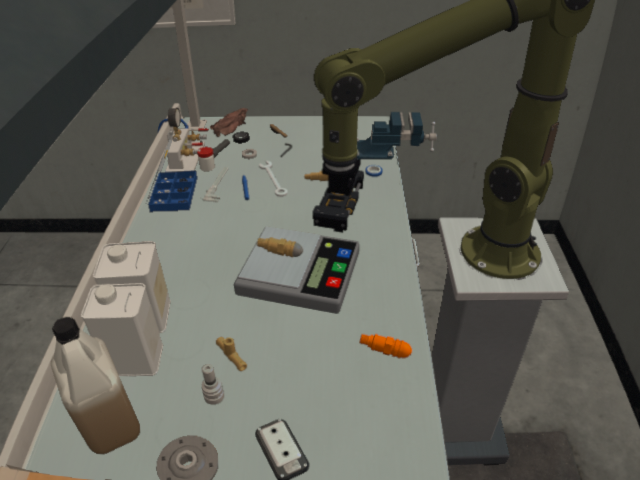

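The valve lies on the pan at (280,246), the keys are free, and the arm is clear. The nozzle's thin end is still at (306,177) as at the start; the rest of it is hidden behind the gripper.

```bash
python3 - <<'E'
from h import *
print(job.sign_off())
E
```

```text
the job is handed in; nothing more can be done
None
```

The check-weigh is done and the job was handed in at about 19.7 s of the 72 s allowed; it reported no verdict.

- **Blue zero key:** with the pan empty, I held it with closed fingers at about 6–7 N for over a second.
- **Valve:** I gripped it on the hex nut, where it weighed about 4.5 N, and set it down on the pan and let go.
- **Green record key:** I held it at about 6 N for over a second, then raised the arm clear of all keys. I never went near the red key.

**Last checks:**
- **Valve position:** its middle measured (0.601, 0.090) against the pan's middle at (0.597, 0.0875), about 5 mm off. Its top was at roughly 0.109–0.111 m, where about 0.108 was expected.
- **Tool force:** about zero after the arm was raised.
- **Nozzle:** the final reading (0.521, -0.350) disagreed with the first (0.474, -0.338). The gripper hid most of it, and its visible thin end was at the same pixel as at the start. The arm never touched it.
- **Grip width:** it read 41.5 mm rather than the 44 mm stated for the nut. The hold stayed firm throughout.

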